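# Restock the empty cells of the lens-carton rack

### The job

Two cells of the aluminium lens rack are empty: put one of the spare lens cartons from the yellow delivery tray into each, fully down on the cell's floor, upright with its long side along the dividers. The tray leaves room to hold a carton only by its long sides and the rack only by its ends, so set it down on the bench and take it again in between. They hold glass: grip lightly (no more than 50 N a finger), set them down without dropping or pressing them, and leave what is already in the rack and everything else on the bench where it is.

Things in the scene. Friction and masses are not known exactly. Their poses are not given: they have to be found in the camera images.
- spare_a: spare closed cardboard lens carton, 60 long (its x) x 32 wide (its y) x 42 high, about 110 g; origin at the centre of its underside, z up; starts upright in the delivery tray, long side across the tray
- spare_b: spare closed cardboard lens carton, 60 long (its x) x 32 wide (its y) x 42 high, about 110 g; origin at the centre of its underside, z up; starts upright in the delivery tray, long side across the tray
- stock_a: the same closed cardboard lens carton, 60 long (its x) x 32 wide (its y) x 42 high, about 110 g; origin at the centre of its underside, z up; it already stands in one of the rack's cells
- stock_b: the same closed cardboard lens carton, 60 long (its x) x 32 wide (its y) x 42 high, about 110 g; origin at the centre of its underside, z up; it already stands in one of the rack's cells
- stock_c: the same closed cardboard lens carton, 60 long (its x) x 32 wide (its y) x 42 high, about 110 g; origin at the centre of its underside, z up; it already stands in one of the rack's cells
- tin: low flat steel tin, 52 long (x) x 30 wide (y) x 13 high, lying in another of the rack's cells, which is therefore taken; origin at the centre of its underside
- rack: fixed aluminium rack, 78 (x) x 254 (y), six cells in a row along y, 41 apart; origin at the centre of its underside; floor 4 thick. Dividers (4 thick, 58 long in x, tops at 56) stand between the cells and at the row's ends. At both x ends of the cells is only a low lip: inner face 33, outer face 36 from the centre line, top at 10. So a seated carton can be held only by its end faces
- cell0 (a point): centre of the floor of cell 0 of the rack (4 above the bench); axes as the rack's. A cell is 37 wide (y); a carton stands in it with its long side along x, its top at 46, below the divider tops
- cell1 (a point): centre of the floor of cell 1 of the rack (4 above the bench); axes as the rack's. A cell is 37 wide (y); a carton stands in it with its long side along x, its top at 46, below the divider tops
- cell2 (a point): centre of the floor of cell 2 of the rack (4 above the bench); axes as the rack's. A cell is 37 wide (y); a carton stands in it with its long side along x, its top at 46, below the divider tops
- cell3 (a point): centre of the floor of cell 3 of the rack (4 above the bench); axes as the rack's. A cell is 37 wide (y); a carton stands in it with its long side along x, its top at 46, below the divider tops
- cell4 (a point): centre of the floor of cell 4 of the rack (4 above the bench); axes as the rack's. A cell is 37 wide (y); a carton stands in it with its long side along x, its top at 46, below the divider tops
- cell5 (a point): centre of the floor of cell 5 of the rack (4 above the bench); axes as the rack's. A cell is 37 wide (y); a carton stands in it with its long side along x, its top at 46, below the divider tops
- delivery: fixed yellow plastic tray, a channel 256 long (its y) x 74 wide (x); origin at the centre of its underside; floor 3 thick. Walls along its long sides: inner faces 33 from the centre line, tops at 54. Low lips at the two ends, tops at 12. The spares stand in it about 100 apart along y and can be held only by their 60 long side faces
- screwdriver: bystander: a small screwdriver lying on the bench
- brush: bystander: a wooden hand brush lying on the bench
- spray: bystander: a white bottle, diameter 36, 100 tall, standing
- marker: bystander: a black marker pen, 120 long, lying
- spectacles: bystander: a folded black spectacle frame, 130 long, about 40 high, standing on its rims
- putty: bystander: a blue block, 50 x 35 x 28 high

How it is judged:
By the outcome, as a careful person would: the job done as asked, in the order asked, and still so for the second after the job is handed in, with the robot touching nothing.
It also fails if it takes over 72 s, if anything falls off the work surface, if the arm or the gripper's body presses on something with over 40 N, if the wrist force passes 120 N, or if a joint passes its speed limit or range.

### The arm

A 6-joint arm with a two-finger parallel gripper is mounted at the origin on the work surface. World frame = base frame: x ahead of the robot, y to its left, z up, the work surface at z = 0. Lengths are in m, angles in degrees, forces in N, time in s.
With the tool pointing down it reaches from about 0.4 to 0.825 m from the base axis. Payload 7 kg.
Tool frame: the origin (TCP) lies midway between the tips of the shut fingers; the grasp point (between the pads) lies ctrl.grasp_offset behind it (ctrl.grasp_offset is the distance from the TCP to the grasp point, in m); z points along the fingers, y is the line along which they close (so a half turn about z gives the same grasp; the last joint's range is limited). The gripper opens to 88 mm and grips with 3 to 60 N. Pads are 19 mm wide; open, the fingers measure 130 mm over their backs; the gripper's body (78 mm by 193 mm) begins 47 mm behind the grasp point.
Start: joints at [84.574, 20.546, 0.682, 0, -70.136, -16.507], TCP at [0.252, 0.626, 0.227] pointing down, gripper open.
Joint ranges: [-176.03, 176.03], [-82.01, 121.73], [-58.28, 71.71], [-173.87, 95.51], [-174.79, -0.11], [-173.66, 173.66]. Speed limits (degrees/s): [136.94, 136.94, 172.46, 180, 180, 180].

### API

Orientations are given as [roll, pitch, yaw] about the fixed x, y, z axes, in that order (R = Rz(yaw) Ry(pitch) Rx(roll)).
In Python, from plant import ctrl gives the robot as it stands. The module is installed in compiled form; this text tells all that it offers.
- The arm moves only by the tool send_rows, never from a script. Its argument "increments" is a list that holds one entry, the list of rows, each a list of 4 numbers: the shift along the world's x, y, z normalised to -1 to 1, where 1 is 0.2 m, then the turn about the world's z normalised to -1 to 1, where 1 is 1.5 rad. In form: [[[x, y, z, roll], ...]]. A call has 1 to 12 rows; each row is the pose to reach, as a shift and turn from the pose commanded when the call began; what a row does not reach only later rows make up. A row lasts 1/8 s, in which the tool goes at most 62.5 mm and 10.7 degrees, less where a joint would pass 70% of its speed; a pose out of reach is approached as far as the arm can. A call with a number of a shift or a turn outside -1 to 1 is refused whole. A call with a gripper value outside its range is refused whole. "jaw" is the opening, from 0 (shut) to 1 (fully open), set as the call begins (left out, the last holds). The fingers move at their own pace and stop on an object; the grip force is fixed at half the most. Time passes only in rows, so rows that repeat a pose let the fingers close. It gives the time, the measured TCP pose, the force, the opening and the grip force at its end, in the units of the state.
- ctrl.get_obs(): the state, without advancing time (a new reading comes with each control period).
- ctrl.snapshot(name): name is "scene" or "top" or "wrist"; returns the picture (420x560x3 uint8, red, green, blue); there is no depth.
- ctrl.calibration(name): a dict with "mtx" (3x3 intrinsics, pixels), "eye" and "attitude" of the camera in the world. Camera axes: x right, y up, looking along -z (the intrinsics and any distortion apply to the point x, -y, -z); pixel columns grow to the right and rows downward; lengths in m; the calibration is good to about 2 mm. A picture is of the moment at which its call begins: read the wrist's pose just before it. calibration takes no time and is no camera call; for the wrist camera it gives the pose at the moment of the call.
- ctrl.close_job(): hands the job in; it is judged then, once.
Trained networks look in the newest picture that a camera, given by its name, has taken for a name from the list of things; names that differ only in an ending like _2 or _b are one class to them, and where a whole thing is asked for, a point or a joint stands for the part that bears it (a point fixed in the world has none). Each returns a list of dicts, best first, with "conf" (0 to 1); they miss things now and then, are a little off and sometimes report something else, mostly with a low value. They report only what shows in the picture. A call takes as long as a camera call.
- ctrl.trace(thing, camera): "mask" (420x560 bool, what is visible of it) and "bbox" ([left, top, right, bottom] in pixels, round what is visible of it).
- ctrl.spot_point(thing, camera): "pixel" ([row, column] in pixels: a listed point, or the origin of a listed thing).
The state is a dict: "clock": time; "joint_pos": joint angles; "qvel": joint speeds; "tau": joint torques, N m; "tool_pos": TCP position; "orientation": TCP orientation; "force": force on the tool from outside, world axes, zero at the start; "moment": the same for the moment, N m; "opening": finger opening in m; "gripper_force": force on a finger pad.
Only numpy, scipy, OpenCV 4.12 (cv2) and the standard library are available. Lean on these libraries where they do the work, as an engineer would, in place of code of your own. Each camera call takes 0.05 s, during which the arm holds its last target. There are 200 camera calls.

## Working session

There is one attempt and no reset: what is moved stays moved. The work goes in short steps, Python scripts to look and compute and a tool call to move; the robot and the scene stay as the last step left them, time stands still between calls to the robot, and variables do not carry over. Pictures are saved under pics/ and viewed, at most 10 in all, crops included, and the job is handed in when it is done.

Besides the shell and the picture viewer there is one more tool, called after "Call:" as name(argument=value, ...) on one line, values as JSON. send_rows: Moves the arm, as the interface text tells. Its arguments: {"type":"object","properties":{"increments":{"type":"array"},"jaw":{"type":"number"}},"required":["increments"]}

```bash
mkdir -p pics; cat > h.py <<'E'
import numpy as np, cv2
from plant import ctrl
def cam(n):
    c=ctrl.calibration(n); return {k:np.array(v,float) if k!='dist' else v for k,v in c.items()}
E
python3 - <<'E'
from h import *
o=ctrl.get_obs(); print(o, ctrl.grasp_offset)
for n in ("scene","top","wrist"):
    print(n,ctrl.calibration(n))
    im=ctrl.snapshot(n); cv2.imwrite(f"pics/{n}0.png",im[:,:,::-1])
    for t in ("spare_a","stock_a","rack","delivery","tin","cell0","cell5"):
        try:
            print(t,[(np.round(d["pixel"],1).tolist(),round(d["conf"],2)) for d in ctrl.spot_point(t,n)])
        except Exception as e: print(t,e)
E
```

```text
{'clock': 0.0, 'joint_pos': array([ 8.45738680e+01,  2.05897865e+01,  6.34031088e-01, -1.92339168e-02,
       -7.01345148e+01, -1.65084420e+01]), 'qvel': array([-0.02903648,  0.01883764,  0.06919861,  0.01070023,  0.08339995,
       -0.02819751]), 'tau': array([-2.55239347e-04, -5.82710123e+01,  2.93066096e+01,  6.99768528e+00,
        7.14881869e-03, -1.64678750e-04]), 'tool_pos': array([0.25197649, 0.62569005, 0.22564602]), 'orientation': array([ 1.79908313e+02, -8.31736663e-03, -2.19411175e+01]), 'force': array([-1.57654624,  0.15361329,  0.57147298]), 'moment': array([ 0.03664324, -0.01166752,  0.06267813]), 'gripper_force': 0.0, 'opening': 0.08737116650625149} 0.0188
scene {'mtx': array([[531.48978842,   0.        , 280.702735  ],
       [  0.        , 531.48978842, 210.02387822],
       [  0.        ,   0.        ,   1.        ]]), 'eye': array([1.26429547, 0.93673698, 1.03795069]), 'attitude': array([ 48.41531412,   0.75908025, 141.50572039])}
spare_a [([167.5, 218.2], 0.53), ([165.6, 248.2], 0.49), ([266.5, 323.9], 0.43)]
stock_a [([258.6, 313.0], 0.81), ([251.0, 300.1], 0.62
[... 1108 characters left out ...]
252.2], 0.38), ([145.3, 386.2], 0.28)]
cell0 [([200.6, 246.7], 0.93), ([204.3, 233.0], 0.93), ([201.5, 215.1], 0.91), ([210.2, 201.5], 0.87), ([194.6, 267.7], 0.71), ([195.8, 283.3], 0.66)]
cell5 [([200.6, 246.7], 0.93), ([204.3, 233.0], 0.93), ([201.5, 215.1], 0.91), ([210.2, 201.5], 0.87), ([194.6, 267.7], 0.71), ([195.8, 283.3], 0.66)]
wrist {'mtx': array([[316.7952792 ,   0.        , 277.6634468 ],
       [  0.        , 316.7952792 , 212.92471932],
       [  0.        ,   0.        ,   1.        ]]), 'eye': array([0.31468269, 0.60220929, 0.38532539]), 'attitude': array([-1.45021495e+01,  3.17405852e-02, -1.12018770e+02])}
spare_a []
stock_a []
rack []
delivery []
tin []
cell0 []
cell5 []
```

View pics/top0.png

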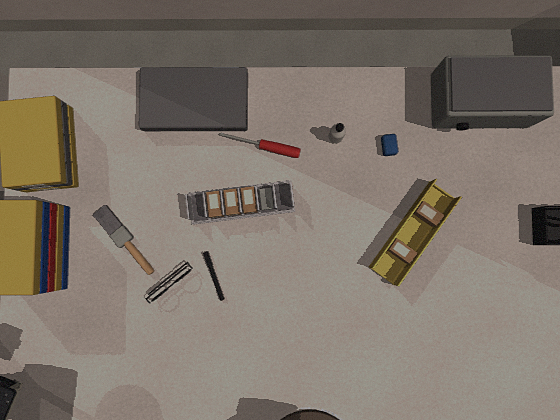

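View pics/scene0.png

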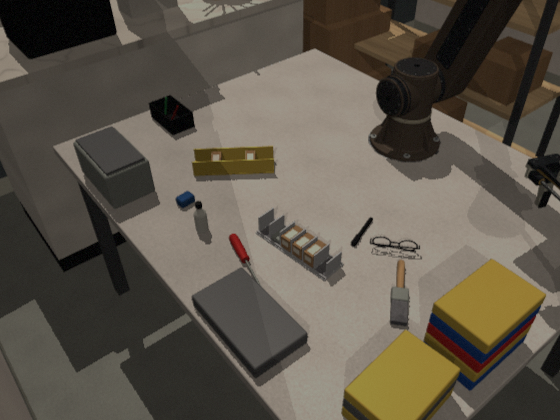

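The top view shows the rack around (row 203, col 240) with cartons at cols 213, 231 and 249, and the tray running from (185,440) to (275,385) with spares at (212,429) and (250,402). In the scene view the tray is at (165,235) and the rack at (245,298).

```bash
cat >> h.py <<'E'
from scipy.spatial.transform import Rotation as Ro
def proj(P,c):
    P=np.atleast_2d(P); R=Ro.from_euler('xyz',c['attitude'],degrees=True).as_matrix()
    q=(P-c['eye'])@R; q=q*[1,-1,-1]; u=q@c['mtx'].T
    return u[:,:2]/u[:,2:]          # col,row
def ray(px,c):
    R=Ro.from_euler('xyz',c['attitude'],degrees=True).as_matrix()
    d=np.linalg.inv(c['mtx'])@[px[0],px[1],1]; return R@(d*[1,-1,-1])
def atz(px,c,z):
    d=ray(px,c); return c['eye']+d*(z-c['eye'][2])/d[2]
def tri(pxs,cs):
    A=np.zeros((3,3));b=np.zeros(3)
    for p,c in zip(pxs,cs):
        d=ray(p,c);d/=np.linalg.norm(d);M=np.eye(3)-np.outer(d,d);A+=M;b+=M@c['eye']
    return np.linalg.solve(A,b)
E
python3 - <<'E'
from h import *
t=cam("top");s=cam("scene")
for n,p,z in (("rack",(239,203),0),("tray",(414.5,232.7),0),("spA",(429,212),.045),("spB",(402,251),.045),("trayTopL",(433,180),.054),("tr2",(459,197),.054),("tr3",(371,268),.054),("tr4",(396,285),.054),("spray",(338,130),.1),("c0",(195,208),.004),("c5",(285,197),.004),("putty",(390,145),.028),("marker",(213,275),0),("glasses",(168,282),.04),("gbox",(192,100),.06)):
    print(n,atz(p,t,z).round(3))
print(tri([(239,203),(297.4,247)],[t,s]),tri([(414.5,232.7),(236.2,168.4)],[t,s]))
im=cv2.imread("pics/top0.png"); a=cv2.resize(im[165:235,165:310],None,fx=5,fy=5,interpolation=cv2.INTER_CUBIC)
cv2.imwrite("pics/rackcrop.png",cv2.convertScaleAbs(a,alpha=1.6))
E
```

```text
rack [0.608 0.17  0.   ]
tray [ 0.535 -0.256  0.   ]
spA [ 0.582 -0.279  0.045]
spB [ 0.491 -0.214  0.045]
trayTopL [ 0.656 -0.287  0.054]
tr2 [ 0.616 -0.347  0.054]
tr3 [ 0.452 -0.14   0.054]
tr4 [ 0.413 -0.197  0.054]
spray [ 0.764 -0.062  0.1  ]
c0 [0.596 0.276 0.004]
c5 [0.622 0.057 0.004]
putty [ 0.745 -0.195  0.028]
marker [0.434 0.232 0.   ]
glasses [0.42  0.331 0.04 ]
gbox [0.847 0.276 0.06 ]
[0.60939369 0.16755097 0.00757246] [ 0.53010803 -0.2537729  -0.00895971]
```

View pics/rackcrop.png

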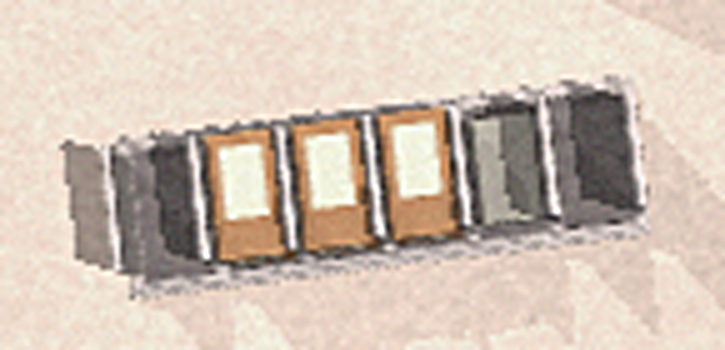

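The crop shows six cells. From left (+y) to right they are empty (~160,205), carton, carton, carton, tin (~505,165) and empty (~600,155), so the two end cells are free. Moving over the rack for the first wrist view.

Call:
send_rows(increments=[[[0, -0.3, 0, 0], [0, -0.6, 0, 0], [0, -0.8, 0, 0], [0, -1, 0, 0], [0, -1, 0, 0]]])

```text
clock: 1.82
tool_pos: [0.2521, 0.424, 0.2274]
orientation: [-179.9, 0.0, -22.0]
force: [0.0, 0.6, 0.2]
opening: 0.0876
gripper_force: 0.0
```

Call:
send_rows(increments=[[[0.2, -0.25, 0, -0.1], [0.4, -0.5, 0, -0.2], [0.6, -0.75, 0, -0.3], [0.75, -1, 0, -0.36], [0.75, -1, 0, -0.36]]])

```text
clock: 2.45
tool_pos: [0.404, 0.2235, 0.2266]
orientation: [180.0, -0.0, -53.2]
force: [-0.3, 0.2, -0.3]
opening: 0.0874
gripper_force: 0.0
```

Call:
send_rows(increments=[[[0.25, 0, 0, -0.1], [0.5, -0.1, 0, -0.2], [0.75, -0.2, 0, -0.3], [1, -0.25, 0, -0.36], [1, -0.25, 0, -0.36], [1, -0.25, 0, -0.36]]])

```text
clock: 3.2
tool_pos: [0.6021, 0.1769, 0.2257]
orientation: [179.9, -0.0, -83.8]
force: [-0.1, -0.3, -0.9]
opening: 0.0877
gripper_force: 0.0
```

```bash
python3 - <<'E'
from h import *
o=ctrl.get_obs(); print(o['clock'],o['tool_pos'],o['orientation'],o['joint_pos'])
c=cam("wrist"); im=ctrl.snapshot("wrist"); cv2.imwrite("pics/w1.png",im[:,:,::-1]); np.savez("w1.npz",**c)
for t in ("stock_a","rack","tin","cell0"):
    for d in ctrl.spot_point(t,"wrist"): p=d["pixel"]; print(t,np.round(p),round(d["conf"],2),atz((p[1],p[0]),c,.004).round(4))
E
```

```text
3.2 [0.6020759  0.17686275 0.22572644] [ 1.79934989e+02 -2.40243577e-02 -8.37578892e+01] [ 3.41618412e+01  1.61913918e+01 -5.68500248e+00 -9.92252963e-03
 -6.81922993e+01 -2.79160523e+01]
stock_a [165. 272.] 0.89 [0.6119 0.1508 0.004 ]
stock_a [226. 275.] 0.77 [0.6005 0.226  0.004 ]
stock_a [197. 273.] 0.75 [0.6062 0.1901 0.004 ]
rack [180. 267.] 0.9 [0.616  0.1702 0.004 ]
tin [128. 269.] 0.65 [0.6196 0.1086 0.004 ]
tin [126. 153.] 0.18 [0.7538 0.1217 0.004 ]
cell0 [225. 274.] 0.72 [0.6024 0.2248 0.004 ]
```

View pics/w1.png

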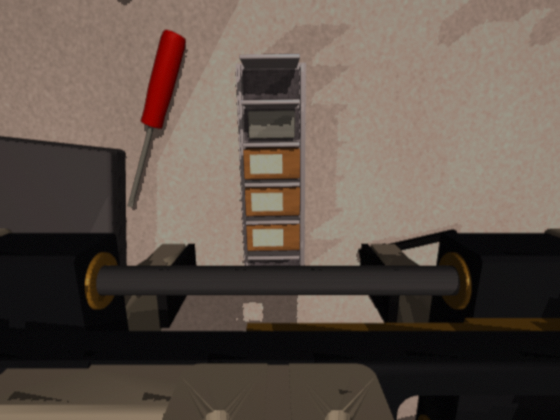

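The wrist view shows the rack dividers at rows 62, 103, 145, 184, 222 and 260 (cols 240–300). The empty cell is at (80,270), the tin at (124,270) and the cartons at rows 163, 201 and 237. The gripper hides everything below row 240, so I'll shift +y for the far end.

Call:
send_rows(increments=[[[0, 0.25, 0, 0], [0, 0.5, 0, 0], [0, 0.55, 0, 0], [0, 0.55, 0, 0]]])

```text
clock: 3.95
tool_pos: [0.6016, 0.2869, 0.2267]
orientation: [-180.0, 0.0, -83.7]
force: [-1.2, -0.6, -0.3]
opening: 0.0874
gripper_force: 0.0
```

```bash
cat >> h.py <<'E'
from scipy.optimize import minimize
def quadmask(px,shape,S=4):
    m=np.zeros((shape[0]*S,shape[1]*S),np.uint8)
    cv2.fillPoly(m,[np.round(((px+.5)*S-.5)*16).astype(int)],255,shift=4)
    return cv2.resize(m,(shape[1],shape[0]),interpolation=cv2.INTER_AREA)/255.
def rect(x,y,a,L,W,z,dx=0,dy=0):
    c,s=np.cos(a),np.sin(a); p=np.array([[L,W],[-L,W],[-L,-W],[L,-W]])/2+[dx,dy]
    return np.c_[p@np.array([[c,s],[-s,c]])+[x,y],[z]*4]
def load(n):
    im=cv2.imread(f"pics/{n}.png").astype(float); return im,dict(np.load(n+".npz"))
def snap(n):
    o=ctrl.get_obs(); c=cam("wrist"); im=ctrl.snapshot("wrist"); cv2.imwrite(f"pics/{n}.png",im[:,:,::-1]); np.savez(n+".npz",**c)
    print(round(o['clock'],2),o['tool_pos'].round(4),o['orientation'].round(2))
E
cat > rackfit.py <<'E'
from h import *
import sys
ims={n:load(n) for n in sys.argv[1:]}
def cost(v,names,z=.056):
    x,y,a=v; tot=0
    for n in names:
        im,c=ims[n]; g=im.mean(2)
        for k in range(7):
            dy=(k-3)*.041
            q=proj(rect(x,y,a,.058,.004,z,0,dy),c)
            if q[:,1].max()>235 or q[:,1].min()<4: continue
            o=proj(rect(x,y,a,.064,.009,z,0,dy),c)
            mi=quadmask(q,g.shape,4); mo=quadmask(o,g.shape,4)-mi
            tot-=(g*mi).sum()/mi.sum()-(g*mo).sum()/mo.sum()
    return tot
def fit(names,z=.056,v=(.609,.168,.11)):
    s=np.array([v]+[np.array(v)+d for d in ([.004,0,0],[0,.006,0],[0,0,.04])])
    r=minimize(cost,v,args=(names,z),method='Nelder-Mead',options=dict(initial_simplex=s,xatol=1e-4,fatol=.01))
    return r.x,r.fun
if __name__=="__main__":
    N=list(ims)
    for n in ([[k] for k in N]+[N]):
        v,f=fit(n); print(n,v[:2].round(4),np.degrees(v[2]).round(2),round(f,1))
    for z in (.050,.053,.059,.062): v,f=fit(N,z,v); print(z,v.round(4),round(f,1))
E
python3 - <<'E'
from h import *
snap("w2")
E
python3 rackfit.py w1 w2
python3 - <<'E'
import cv2
im=cv2.imread("pics/w2.png"); cv2.imwrite("pics/w2c.png",cv2.resize(im[0:270,180:380],None,fx=2.2,fy=2.2))
E
```

```text
3.95 [0.6016 0.2869 0.2267] [-180.      0.    -83.71]
['w1'] [0.6102 0.1765] 9.01 -33.6
['w2'] [0.6119 0.1658] 7.14 -244.0
['w1', 'w2'] [0.6105 0.1656] 7.46 -467.5
0.05 [0.611  0.1655 0.131 ] -363.9
0.053 [0.6115 0.1656 0.1275] -440.6
0.059 [0.6103 0.1656 0.1251] -421.8
0.062 [0.6099 0.1654 0.1282] -331.2
```

View pics/w2c.png

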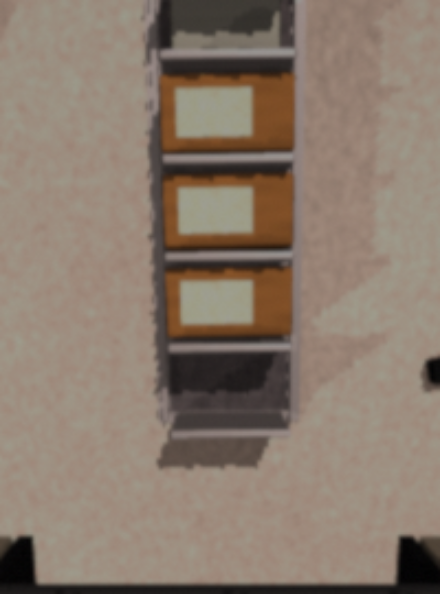

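The view shows the +y empty cell at crop (230,385), with three cartons above it. The divider fit confirms tops at z≈0.056. Next, the tray.

Call:
send_rows(increments=[[[0, -0.25, 0, -0.1], [0, -0.5, 0, -0.2], [0, -0.75, 0, -0.2], [0, -1, 0, -0.2], [0, -1, 0, -0.2]]])

```text
clock: 4.62
tool_pos: [0.6015, 0.0818, 0.2274]
orientation: [-180.0, 0.0, -101.3]
force: [0.4, 0.5, -0.4]
opening: 0.0878
gripper_force: 0.0
```

Call:
send_rows(increments=[[[0, -0.25, 0, -0.1], [-0.1, -0.5, 0, -0.2], [-0.1, -0.75, 0, -0.29], [-0.1, -1, 0, -0.29], [-0.1, -1, 0, -0.29]]])

```text
clock: 5.25
tool_pos: [0.5813, -0.1171, 0.2268]
orientation: [-180.0, -0.0, -126.2]
force: [0.0, 0.2, -0.0]
opening: 0.0875
gripper_force: 0.0
```

Call:
send_rows(increments=[[[-0.1, -0.25, 0, 0], [-0.1, -0.55, 0, 0], [-0.1, -0.55, 0, 0], [-0.1, -0.55, 0, 0]]])

```text
clock: 5.75
tool_pos: [0.5619, -0.2236, 0.2265]
orientation: [180.0, 0.0, -126.0]
force: [-1.0, 0.1, -0.4]
opening: 0.0875
gripper_force: 0.0
```

```bash
python3 - <<'E'
from h import *
snap("w3"); c=dict(np.load("w3.npz"))
for d in ctrl.trace("spare_a","wrist"):
    print(d["conf"],d["bbox"]); m=d["mask"].astype(np.uint8)
    cn=max(cv2.findContours(m,0,1)[0],key=cv2.contourArea); pts=np.array([atz(p[0],c,.045)[:2] for p in cn],np.float32)
    r=cv2.minAreaRect(pts*1000); print(r)
im=cv2.imread("pics/w3.png"); cv2.imwrite("pics/w3c.png",cv2.resize(im[0:300],None,fx=1.4,fy=1.4))
E
python3 - w1 w2 <<'E'
import sys; sys.argv=['x','w1','w2']
exec(open('rackfit.py').read().split('if __name__')[0])
for n in (['w1'],['w2'],['w1','w2']): print(fit(n,v=(.6105,.1656,.13)))
E
```

```text
5.75 [ 0.5619 -0.2236  0.2265] [ 1.7999e+02  2.0000e-02 -1.2597e+02]
0.6 [217.9, 129.4, 253.1, 188.9]
((577.6061401367188, -279.9897766113281), (60.947975158691406, 35.25131607055664), 54.434444427490234)
(array([0.61078067, 0.16549597, 0.11945694]), np.float64(-221.58552327265755))
(array([0.6107525 , 0.16570569, 0.1264211 ]), np.float64(-247.00590082013156))
(array([0.61064878, 0.16563028, 0.12418786]), np.float64(-464.81279221060896))
```

View pics/w3c.png

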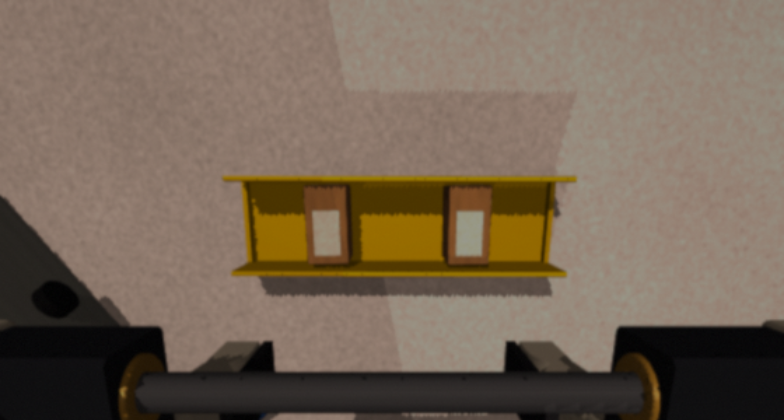

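The picture shows the spares in the tray at original pixels (col 233, row 160) and (335, 160), square to the tray axis. I'll take a second, lower view.

Call:
send_rows(increments=[[[0.12, 0, -0.17, 0], [0.25, -0.04, -0.33, 0], [0.25, -0.04, -0.33, 0], [0.25, -0.04, -0.33, 0]]])

```text
clock: 6.35
tool_pos: [0.6124, -0.2309, 0.161]
orientation: [-180.0, -0.0, -125.8]
force: [0.2, -0.4, 0.1]
opening: 0.088
gripper_force: 0.0
```

```bash
cat > boxfit.py <<'E'
from h import *
def boxmask(im):
    h=cv2.cvtColor(im.astype(np.uint8),cv2.COLOR_BGR2HSV).astype(int)
    return h
def cost(v,ims,masks,z0,fz):
    t=0
    x,y,a=v[:3]; z=v[3] if fz else z0+.042
    for (im,c),m in zip(ims,masks):
        q=np.vstack([proj(rect(x,y,a,.060,.032,z),c),proj(rect(x,y,a,.060,.032,z-.042),c)])
        hull=cv2.convexHull(q.astype(np.float32))[:,0]
        p=quadmask(hull,m.shape,4); i=(p*m).sum(); t-=i/(p.sum()+m.sum()-i)
    return t
def fit(v,ims,masks,z0,fz=False):
    v=list(v)+([z0+.042] if fz else [])
    d=np.diag([.005,.005,.06,.006][:len(v)])
    r=minimize(cost,v,args=(ims,masks,z0,fz),method='Nelder-Mead',options=dict(initial_simplex=np.array([v]+[np.array(v)+k for k in d]),xatol=1e-4,fatol=1e-5)); return r.x,r.fun
E
python3 - <<'E'
from boxfit import *
snap("w4")
ims=[load("w3"),load("w4")]
im=ims[0][0].astype(np.uint8);h=cv2.cvtColor(im,cv2.COLOR_BGR2HSV)
for n,(r,cc) in dict(brown=(140,233),brown2=(140,322),label=(165,233),yel=(165,280),yelsh=(140,280),wall=(191,280)).items(): print(n,h[r,cc])
for guess in ((.578,-.280,np.radians(54)),(.494,-.217,np.radians(54))):
    ms=[];
    for im,c in ims:
        h=cv2.cvtColor(im.astype(np.uint8),cv2.COLOR_BGR2HSV).astype(int)
        m=((h[...,0]<17)|(h[...,0]>150)|(h[...,1]<110))
        roi=quadmask(proj(rect(*guess,.066,.05,.045),c),m.shape)>.5
        m=(m&roi).astype(np.uint8); m=cv2.morphologyEx(m,2,np.ones((3,3),np.uint8)); ms.append(m.astype(float)); print(m.sum())
    for i in ([0],[1]): v,f=fit(guess,[ims[k] for k in i],[ms[k] for k in i],.003); print(i,v.round(4),np.degrees(v[2]).round(1),round(f,3))
    v,f=fit(guess,ims,ms,.003,True); print("both",v.round(4),np.degrees(v[2]).round(1),round(f,3))
E
```

```text
6.35 [ 0.6124 -0.2309  0.161 ] [-1.7999e+02 -1.0000e-02 -1.2584e+02]
brown [ 13 175 109]
brown2 [ 13 176 113]
label [ 18  59 152]
yel [ 21 255 152]
yelsh [ 21 255  76]
wall [ 21 255  83]
1793
2708
[0] [ 0.5798 -0.28    0.9601] 55.0 -0.941
[1] [ 0.5796 -0.2804  0.958 ] 54.9 -0.97
both [ 0.5795 -0.2798  0.9709  0.0435] 55.6 -1.913
1816
3510
[0] [ 0.4917 -0.2152  0.9585] 54.9 -0.914
[1] [ 0.4914 -0.2156  0.9708] 55.6 -0.935
both [ 0.4909 -0.2144  0.9493  0.04  ] 54.4 -1.883
```

Call:
send_rows(increments=[[[-0.08, -0.12, 0, 0.01], [-0.16, -0.24, 0, 0.01], [-0.16, -0.24, -0.2, 0.01], [-0.16, -0.24, -0.4, 0.01], [-0.16, -0.24, -0.55, 0.01], [-0.16, -0.24, -0.65, 0.01], [-0.16, -0.24, -0.74, 0.01], [-0.16, -0.24, -0.74, 0.01]]])

```text
clock: 7.4
tool_pos: [0.5796, -0.2796, 0.0122]
orientation: [179.9, -0.0, -125.1]
force: [-0.9, 0.3, 0.0]
opening: 0.0872
gripper_force: 0.0
```

Call:
send_rows(increments=[[[0, 0, 0, 0], [0, 0, 0, 0], [0, 0, 0, 0], [0, 0, 0, 0], [0, 0, 0, 0], [0, 0, 0, 0]]], jaw=0.2)

```text
clock: 8.15
tool_pos: [0.5801, -0.2799, 0.0126]
orientation: [180.0, -0.0, -125.1]
force: [0.3, -0.7, 0.2]
opening: 0.0329
gripper_force: 0.0
```

Call:
send_rows(increments=[[[0, 0, 0, 0], [0, 0, 0, 0], [0, 0, 0, 0]]])

```text
clock: 8.52
tool_pos: [0.5801, -0.2799, 0.0125]
orientation: [180.0, -0.0, -125.1]
force: [-0.6, -0.7, 0.1]
opening: 0.0318
gripper_force: 30.0
```

Call:
send_rows(increments=[[[0, 0, 0.1, 0], [0, 0, 0.3, 0], [0, 0, 0.5, 0], [0, 0.2, 0.5, 0], [-0.1, 0.4, 0.5, -0.1], [-0.2, 0.6, 0.5, -0.2], [-0.3, 0.8, 0.5, -0.3], [-0.4, 0.9, 0.5, -0.4], [-0.4, 0.9, 0.5, -0.5], [-0.4, 0.9, 0.5, -0.556], [-0.4, 0.9, 0.5, -0.556]]])

```text
clock: 9.9
tool_pos: [0.5, -0.0997, 0.1126]
orientation: [180.0, 0.0, -172.8]
force: [-0.2, -0.2, -0.2]
opening: 0.0317
gripper_force: 30.0
```

Call:
send_rows(increments=[[[0, 0.2, 0, 0], [0, 0.4, 0, 0], [0, 0.4, -0.2, 0], [0, 0.4, -0.35, 0], [0, 0.4, -0.42, 0], [0, 0.4, -0.47, 0], [0, 0.4, -0.49, 0], [0, 0.4, -0.5, 0], [0, 0.4, -0.5, 0]]])

```text
clock: 11.02
tool_pos: [0.5005, -0.0198, 0.013]
orientation: [180.0, 0.1, -172.8]
force: [-0.3, 0.5, -0.6]
opening: 0.0317
gripper_force: 30.0
```

Call:
send_rows(increments=[[[0, 0, -0.005, 0], [0, 0, -0.01, 0], [0, 0, -0.0125, 0], [0, 0, -0.0125, 0]]])

```text
clock: 11.52
tool_pos: [0.5001, -0.0199, 0.01]
orientation: [180.0, -0.0, -172.8]
force: [-0.1, -0.6, -1.9]
opening: 0.0319
gripper_force: 30.0
```

Call:
send_rows(increments=[[[0, 0, -0.0025, 0], [0, 0, -0.0025, 0]]])

```text
clock: 11.78
tool_pos: [0.5001, -0.0199, 0.0095]
orientation: [-180.0, -0.0, -172.8]
force: [0.1, -0.3, -0.9]
opening: 0.0321
gripper_force: 30.0
```

Call:
send_rows(increments=[[[0, 0, -0.0025, 0], [0, 0, -0.0025, 0]]])

```text
clock: 12.02
tool_pos: [0.5001, -0.0199, 0.0095]
orientation: [-180.0, 0.0, -172.8]
force: [-2.0, 0.1, 5.1]
opening: 0.0319
gripper_force: 30.0
```

Call:
send_rows(increments=[[[0, 0, -0.0025, 0], [0, 0, -0.0025, 0]]])

```text
clock: 12.28
tool_pos: [0.5002, -0.0199, 0.0095]
orientation: [-180.0, 0.0, -172.8]
force: [-4.0, 1.5, 11.3]
opening: 0.0316
gripper_force: 30.0
```

Call:
send_rows(increments=[[[0, 0, 0.0025, 0], [0, 0, 0.0025, 0], [0, 0, 0.0025, 0], [0, 0, 0.0025, 0], [0, 0, 0.0025, 0], [0, 0, 0.0025, 0], [0, 0, 0.0025, 0], [0, 0, 0.0025, 0]]], jaw=1)

```text
clock: 13.28
tool_pos: [0.5001, -0.0199, 0.0091]
orientation: [180.0, 0.0, -172.9]
force: [-0.4, 0.2, 0.6]
opening: 0.0877
gripper_force: 0.0
```

```bash
python3 -c "
from h import *
o=ctrl.get_obs();print(o['opening'],o['tool_pos'],o['orientation'],o['joint_pos'])"
```

```text
0.0877267971222527 [ 0.50012643 -0.01988541  0.00905573] [ 1.79998906e+02  3.38363266e-04 -1.72850917e+02] [ 2.02543204e+01  1.91106386e+01 -3.59725713e+01 -1.72784824e-03
 -3.49162125e+01 -1.03103821e+02]
```

Call:
send_rows(increments=[[[0, 0, 0.03, 0], [0, 0, 0.03, 0.12], [0, 0, 0.03, 0.24], [0, 0, 0.03, 0.36], [0, 0, 0.03, 0.48], [0, 0, 0.03, 0.6], [0, 0, 0.03, 0.72], [0, 0, 0.03, 0.84], [0, 0, 0.03, 0.9], [0, 0, 0.03, 0.9]]])

```text
clock: 14.52
tool_pos: [0.5003, -0.0198, 0.0154]
orientation: [-180.0, 0.0, -95.5]
force: [0.3, 0.1, 0.1]
opening: 0.0875
gripper_force: 0.0
```

Call:
send_rows(increments=[[[0, 0, 0, 0.1], [0, 0, 0, 0.1466], [0, 0, 0, 0.1466], [0, 0, 0, 0.1466]]])

```text
clock: 15.02
tool_pos: [0.5002, -0.0199, 0.0152]
orientation: [-180.0, 0.0, -83.1]
force: [0.7, -0.1, -0.7]
opening: 0.0873
gripper_force: 0.0
```

Call:
send_rows(increments=[[[0, 0, 0, 0], [0, 0, 0, 0], [0, 0, 0, 0], [0, 0, 0, 0], [0, 0, 0, 0], [0, 0, 0, 0], [0, 0, 0, 0]]], jaw=0.5)

```text
clock: 15.9
tool_pos: [0.5, -0.0199, 0.015]
orientation: [180.0, -0.0, -82.9]
force: [-0.6, -0.1, 0.5]
opening: 0.0601
gripper_force: 30.0
```

Gripped by the ends. Before inserting, I'll use this carton, whose position is now known exactly, to check for wrist-camera bias.

Call:
send_rows(increments=[[[0, 0, 0, 0], [0, 0, 0, 0], [0, 0, 0, 0], [0, 0, 0, 0], [0, 0, 0, 0], [0, 0, 0.2, 0], [0, 0, 0.4, 0], [0, 0.1, 0.7, 0], [0, 0.25, 1, 0], [0, 0.25, 1, 0], [0, 0.25, 1, 0], [0, 0.25, 1, 0]]], jaw=1)

```text
clock: 17.4
tool_pos: [0.4993, 0.0296, 0.2137]
orientation: [179.9, -0.0, -82.9]
force: [0.5, -0.0, -0.6]
opening: 0.0875
gripper_force: 0.0
```

```bash
python3 - <<'E'
from boxfit import *
snap("w5"); im,c=load("w5")
h=cv2.cvtColor(im.astype(np.uint8),cv2.COLOR_BGR2HSV).astype(int)
g=(.5001,-.0199,np.radians(7.1))
q=proj(rect(*g,.06,.032,.042),c); print(q.round(1))
for t in ctrl.trace("spare_a","wrist"):
    print(t["conf"],t["bbox"]); m=t["mask"].astype(float)
    v,f=fit(g,[(im,c)],[m],0.); print("net",v.round(4),np.degrees(v[2]).round(2),round(f,3))
roi=quadmask(proj(rect(*g,.08,.06,.042),c),im.shape[:2])>.5
x,y=q.mean(0).astype(int); print(h[y,x],h[y,x+25])
m=((h[...,1]>120)&(h[...,0]<20)&roi).astype(np.uint8)
cn=cv2.findContours(m,0,1)[0]; k=cv2.convexHull(max(cn,key=cv2.contourArea)); m=np.zeros_like(m); cv2.fillPoly(m,[k],1)
v,f=fit(g,[(im,c)],[m.astype(float)],0.); print("hsv",v.round(4),np.degrees(v[2]).round(2),round(f,3))
cv2.imwrite("pics/w5c.png",cv2.resize(im[y-60:y+60,x-80:x+80].astype(np.uint8),None,fx=4,fy=4))
E
```

```text
17.4 [0.4993 0.0296 0.2137] [ 1.7986e+02 -3.0000e-02 -8.2930e+01]
[[253.9 163.6]
 [311.9 163.5]
 [312.7 131.6]
 [253.3 131.8]]
0.64 [250.9, 133.5, 314.2, 165.6]
net [ 0.5007 -0.0189  0.1287] 7.37 -0.98
0.21 [125.4, 182.0, 210.0, 332.6]
net [ 0.5001 -0.0199  0.1239] 7.1 0.0
[ 30  29 142] [ 14 181 113]
hsv [ 0.5003 -0.0188  0.1185] 6.79 -0.964
```

View pics/w5c.png

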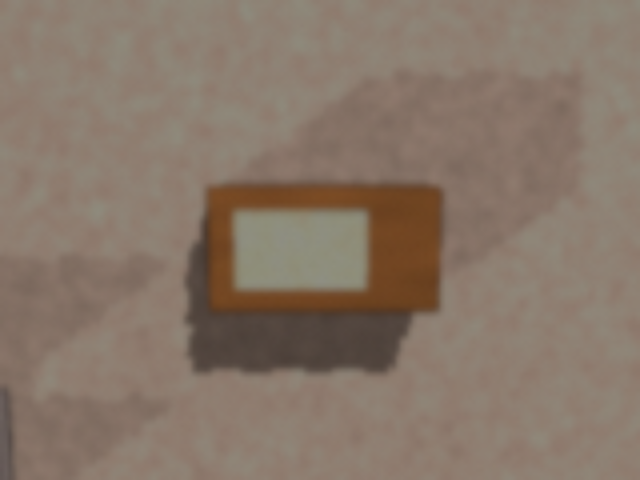

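The carton shows at the crop centre (325,248). The wrist camera reads about +0.4 mm in x and +1.0 mm in y too high, so I correct the rack to (0.6103, 0.1646). Regripping.

Call:
send_rows(increments=[[[0, -0.25, -0.2, 0], [0, -0.25, -0.5, 0], [0, -0.25, -0.7, 0], [0, -0.25, -0.9, 0], [0, -0.25, -1, 0], [0, -0.25, -1, 0]]])

```text
clock: 18.25
tool_pos: [0.4984, -0.0208, 0.013]
orientation: [179.7, -0.1, -82.9]
force: [0.7, -0.5, 0.1]
opening: 0.0879
gripper_force: 0.0
```

Call:
send_rows(increments=[[[0, 0, 0, 0], [0, 0, 0, 0], [0, 0, 0, 0], [0, 0, 0, 0], [0, 0, 0, 0], [0, 0, 0, 0], [0, 0, 0, 0]]], jaw=0.5)

```text
clock: 19.12
tool_pos: [0.5005, -0.0197, 0.0158]
orientation: [-179.9, 0.0, -82.9]
force: [-2.5, 0.2, 6.7]
opening: 0.0595
gripper_force: 30.0
```

Call:
send_rows(increments=[[[0, 0, 0.1, 0], [0, 0, 0.3, 0], [0, 0, 0.4, 0], [0.2, 0.14, 0.4, 0], [0.4, 0.28, 0.4, 0], [0.56, 0.38, 0.4, 0], [0.615, 0.4145, 0.4, 0], [0.615, 0.4145, 0.4, 0], [0.615, 0.4145, 0.4, 0]]])

```text
clock: 20.25
tool_pos: [0.622, 0.0624, 0.0949]
orientation: [179.9, -0.0, -82.9]
force: [0.5, 0.0, -0.7]
opening: 0.0599
gripper_force: 30.0
```

```bash
python3 - <<'E'
from h import *
o=ctrl.get_obs();print(o['tool_pos'],o['orientation'],o['opening'],o['force'],o['moment'])
snap("w6")
E
```

```text
[0.62197644 0.06235812 0.09491594] [ 1.79945054e+02 -3.00356850e-05 -8.29297428e+01] 0.0598826368718395 [ 0.45436412  0.00948953 -0.7137505 ] [ 0.0556566  -0.02054372  0.00237963]
20.25 [0.622  0.0624 0.0949] [179.95  -0.   -82.93]
```

View pics/w6.png

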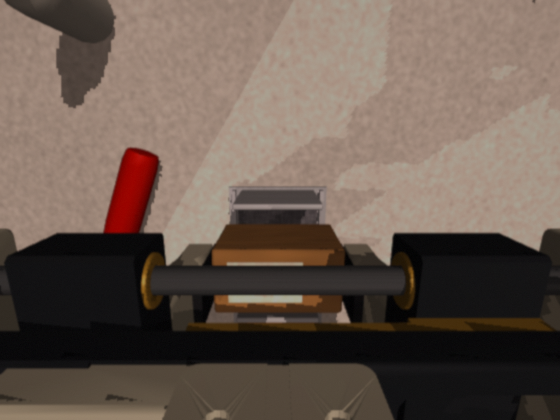

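The held carton (cols 215–342) is centred over the end cell (cols 230–325), upright and square. Lowering into the cell.

Call:
send_rows(increments=[[[0, 0, -0.06, 0], [0, 0, -0.11, 0], [0, 0, -0.14, 0], [0, 0, -0.17, 0], [0, 0, -0.17, 0]]])

```text
clock: 20.92
tool_pos: [0.6228, 0.0629, 0.0604]
orientation: [179.9, -0.0, -82.9]
force: [-0.9, -0.2, -1.2]
opening: 0.0599
gripper_force: 30.0
```

Call:
send_rows(increments=[[[0, 0, -0.03, 0], [0, 0, -0.07, 0], [0, 0, -0.11, 0], [0, 0, -0.15, 0], [0, 0, -0.18, 0], [0, 0, -0.18, 0]]])

```text
clock: 21.68
tool_pos: [0.6228, 0.0629, 0.0244]
orientation: [179.9, -0.0, -82.9]
force: [-0.6, 0.4, -0.1]
opening: 0.0598
gripper_force: 30.0
```

Call:
send_rows(increments=[[[0, 0, -0.01, 0], [0, 0, -0.02, 0], [0, 0, -0.0225, 0], [0, 0, -0.0225, 0]]])

```text
clock: 22.18
tool_pos: [0.6232, 0.063, 0.0206]
orientation: [-180.0, 0.0, -82.9]
force: [0.2, 0.2, -1.1]
opening: 0.06
gripper_force: 30.0
```

Call:
send_rows(increments=[[[0, 0, -0.0025, 0], [0, 0, -0.005, 0], [0, 0, -0.005, 0]]])

```text
clock: 22.55
tool_pos: [0.6232, 0.0631, 0.0199]
orientation: [-180.0, 0.0, -82.9]
force: [-1.5, -0.6, 2.7]
opening: 0.0597
gripper_force: 30.0
```

Call:
send_rows(increments=[[[0, 0, -0.0025, 0], [0, 0, -0.0025, 0], [0, 0, -0.0025, 0]]])

```text
clock: 22.92
tool_pos: [0.6232, 0.0631, 0.0198]
orientation: [-180.0, 0.0, -82.9]
force: [-2.7, 0.5, 7.5]
opening: 0.0598
gripper_force: 30.0
```

Call:
send_rows(increments=[[[0, 0, 0, 0], [0, 0, 0, 0], [0, 0, 0, 0], [0, 0, 0, 0], [0, 0, 0, 0], [0, 0, 0.1, 0], [0, 0, 0.3, 0], [0, 0, 0.55, 0], [0, 0, 0.75, 0], [0, 0, 0.75, 0]]], jaw=1)

```text
clock: 24.18
tool_pos: [0.6252, 0.0636, 0.1732]
orientation: [-179.6, 0.1, -82.9]
force: [0.1, -0.3, 0.6]
opening: 0.0878
gripper_force: 0.0
```

Call:
send_rows(increments=[[[-0.15, -0.25, 0, -0.1], [-0.3, -0.5, 0, -0.2], [-0.45, -0.75, 0, -0.3], [-0.6, -1, 0, -0.4], [-0.663, -1, 0, -0.49], [-0.663, -1, 0, -0.49]]])

```text
clock: 24.92
tool_pos: [0.4896, -0.1376, 0.1688]
orientation: [180.0, -0.0, -125.0]
force: [1.3, -0.1, -0.5]
opening: 0.0878
gripper_force: 0.0
```

Call:
send_rows(increments=[[[0, -0.2, 0, 0], [0, -0.3945, 0, 0], [0, -0.3945, -0.2, 0], [0, -0.3945, -0.4, 0], [0, -0.3945, -0.55, 0], [0, -0.3945, -0.68, 0], [0, -0.3945, -0.78, 0], [0, -0.3945, -0.7825, 0], [0, -0.3945, -0.7825, 0]]])

```text
clock: 26.05
tool_pos: [0.4914, -0.2156, 0.0129]
orientation: [-180.0, -0.0, -124.9]
force: [0.1, 0.2, 0.2]
opening: 0.0878
gripper_force: 0.0
```

Call:
send_rows(increments=[[[0, 0, 0, 0], [0, 0, 0, 0], [0, 0, 0, 0], [0, 0, 0, 0], [0, 0, 0, 0], [0, 0, 0, 0], [0, 0, 0, 0], [0, 0, 0, 0], [0, 0, 0, 0]]], jaw=0.2)

```text
clock: 27.18
tool_pos: [0.4906, -0.2159, 0.0126]
orientation: [-180.0, 0.0, -125.0]
force: [0.0, -0.2, -0.0]
opening: 0.032
gripper_force: 30.0
```

Call:
send_rows(increments=[[[0, 0, 0.1, 0], [0, 0, 0.3, 0], [0, 0, 0.5, 0], [0, 0.2, 0.5, 0], [0.048, 0.45, 0.5, -0.1], [0.048, 0.7, 0.5, -0.2], [0.048, 0.9, 0.5, -0.3], [0.048, 0.98, 0.5, -0.4], [0.048, 0.98, 0.5, -0.5], [0.048, 0.98, 0.5, -0.557], [0.048, 0.98, 0.5, -0.557]]])

```text
clock: 28.55
tool_pos: [0.4998, -0.0198, 0.1124]
orientation: [180.0, -0.0, -172.8]
force: [0.1, 0.5, -1.3]
opening: 0.0319
gripper_force: 30.0
```

Call:
send_rows(increments=[[[0, 0, -0.15, 0], [0, 0, -0.3, 0], [0, 0, -0.42, 0], [0, 0, -0.48, 0], [0, 0, -0.5, 0], [0, 0, -0.505, 0], [0, 0, -0.51, 0], [0, 0, -0.5125, 0], [0, 0, -0.5125, 0]]])

```text
clock: 29.68
tool_pos: [0.5003, -0.0198, 0.0104]
orientation: [180.0, 0.0, -172.9]
force: [-0.2, 0.1, -0.3]
opening: 0.0317
gripper_force: 30.0
```

Call:
send_rows(increments=[[[0, 0, -0.0025, 0], [0, 0, -0.0025, 0], [0, 0, -0.005, 0], [0, 0, -0.005, 0]]])

```text
clock: 30.18
tool_pos: [0.5001, -0.0199, 0.0095]
orientation: [-180.0, 0.0, -172.9]
force: [-1.8, 0.1, 5.6]
opening: 0.0319
gripper_force: 30.0
```

Call:
send_rows(increments=[[[0, 0, 0, 0], [0, 0, 0, 0], [0, 0, 0, 0], [0, 0, 0, 0], [0, 0, 0, 0], [0, 0, 0, 0], [0, 0, 0, 0], [0, 0, 0, 0]]], jaw=1)

```text
clock: 31.18
tool_pos: [0.5001, -0.0199, 0.0091]
orientation: [-180.0, -0.0, -172.9]
force: [0.1, -0.5, 0.2]
opening: 0.0879
gripper_force: 0.0
```

Call:
send_rows(increments=[[[0, 0, 0.03, 0], [0, 0, 0.03, 0.12], [0, 0, 0.03, 0.24], [0, 0, 0.03, 0.36], [0, 0, 0.03, 0.48], [0, 0, 0.03, 0.6], [0, 0, 0.03, 0.72], [0, 0, 0.03, 0.84], [0, 0, 0.03, 0.9], [0, 0, 0.03, 0.9]]])

```text
clock: 32.42
tool_pos: [0.5003, -0.0198, 0.0154]
orientation: [-180.0, 0.0, -95.6]
force: [0.3, 0.2, -1.0]
opening: 0.0878
gripper_force: 0.0
```

Call:
send_rows(increments=[[[0, 0, 0, 0.1], [0, 0, 0, 0.1468], [0, 0, 0, 0.1468], [0, 0, 0, 0.1468], [0, 0, 0, 0.1468]]])

```text
clock: 33.05
tool_pos: [0.5002, -0.0199, 0.0151]
orientation: [-180.0, 0.0, -83.0]
force: [-0.9, 0.0, -0.7]
opening: 0.0878
gripper_force: 0.0
```

Call:
send_rows(increments=[[[0, 0, 0, 0], [0, 0, 0, 0], [0, 0, 0, 0], [0, 0, 0, 0], [0, 0, 0, 0], [0, 0, 0, 0], [0, 0, 0, 0]]], jaw=0.5)

```text
clock: 33.92
tool_pos: [0.5, -0.0199, 0.015]
orientation: [180.0, -0.0, -82.9]
force: [-0.5, -0.7, 0.4]
opening: 0.0595
gripper_force: 30.0
```

Call:
send_rows(increments=[[[0, 0, 0.1, 0], [0, 0, 0.3, 0], [0, 0, 0.5, 0], [0.1, 0.2, 0.5, 0], [0.2, 0.4, 0.5, 0], [0.3, 0.6, 0.5, 0], [0.4, 0.8, 0.5, 0], [0.488, 1, 0.5, 0], [0.488, 1, 0.5, 0]]])

```text
clock: 35.05
tool_pos: [0.5986, 0.1827, 0.1143]
orientation: [180.0, -0.0, -82.8]
force: [0.3, -0.9, -1.1]
opening: 0.0596
gripper_force: 30.0
```

Call:
send_rows(increments=[[[0, 0.2, 0, 0], [0, 0.38, 0, 0], [0, 0.4315, 0, 0], [0, 0.4315, -0.1, 0], [0, 0.4315, -0.1, 0], [0, 0.4315, -0.1, 0]]])

```text
clock: 35.8
tool_pos: [0.5979, 0.2658, 0.0955]
orientation: [-180.0, -0.0, -82.9]
force: [1.3, -0.3, -0.6]
opening: 0.0596
gripper_force: 30.0
```

Call:
send_rows(increments=[[[0, 0, -0.06, 0], [0, 0, -0.11, 0], [0, 0, -0.14, 0], [0, 0, -0.17, 0], [0, 0, -0.17, 0]]])

```text
clock: 36.42
tool_pos: [0.5974, 0.2662, 0.0604]
orientation: [179.9, -0.0, -82.9]
force: [0.0, -0.4, 0.0]
opening: 0.0595
gripper_force: 30.0
```

Call:
send_rows(increments=[[[0, 0, -0.03, 0], [0, 0, -0.07, 0], [0, 0, -0.11, 0], [0, 0, -0.15, 0], [0, 0, -0.18, 0], [0, 0, -0.18, 0]]])

```text
clock: 37.17
tool_pos: [0.5974, 0.2662, 0.0243]
orientation: [179.9, -0.0, -82.9]
force: [-1.1, 0.2, -1.2]
opening: 0.0592
gripper_force: 30.0
```

Call:
send_rows(increments=[[[0, 0, -0.01, 0], [0, 0, -0.02, 0], [0, 0, -0.025, 0], [0, 0, -0.0275, 0], [0, 0, -0.0275, 0]]])

```text
clock: 37.8
tool_pos: [0.5978, 0.2664, 0.0196]
orientation: [-180.0, 0.0, -82.9]
force: [-0.3, 0.7, -2.8]
opening: 0.0599
gripper_force: 30.0
```

Call:
send_rows(increments=[[[0, 0, -0.0025, 0], [0, 0, -0.0025, 0], [0, 0, -0.0025, 0]]])

```text
clock: 38.17
tool_pos: [0.5978, 0.2665, 0.0191]
orientation: [-180.0, 0.0, -82.9]
force: [-0.4, 0.2, -0.7]
opening: 0.0597
gripper_force: 30.0
```

Call:
send_rows(increments=[[[0, 0, -0.0025, 0], [0, 0, -0.0025, 0], [0, 0, -0.0025, 0]]])

```text
clock: 38.55
tool_pos: [0.5978, 0.2664, 0.0191]
orientation: [-180.0, 0.0, -82.9]
force: [-1.8, -0.7, 5.4]
opening: 0.0598
gripper_force: 30.0
```

Call:
send_rows(increments=[[[0, 0, -0.0025, 0], [0, 0, -0.0025, 0], [0, 0, -0.0025, 0]]])

```text
clock: 38.92
tool_pos: [0.5978, 0.2665, 0.0191]
orientation: [-180.0, 0.0, -82.9]
force: [-3.5, -0.5, 9.0]
opening: 0.0602
gripper_force: 30.0
```

Seated. Opening, rising and backing off for a final check.

Call:
send_rows(increments=[[[0, 0, 0.0025, 0], [0, 0, 0.0025, 0], [0, 0, 0.0025, 0], [0, 0, 0.0025, 0], [0, 0, 0.0025, 0], [0, 0, 0.1, 0], [0, 0, 0.3, 0], [0, 0, 0.6, 0], [0, 0, 0.8, 0], [0, 0, 1, 0], [0, 0, 1, 0]]], jaw=1)

```text
clock: 40.3
tool_pos: [0.5994, 0.2674, 0.2224]
orientation: [-179.6, 0.2, -82.9]
force: [-0.3, 0.2, 0.2]
opening: 0.0875
gripper_force: 0.0
```

Call:
send_rows(increments=[[[0, 0.1, 0.1, 0], [0, 0.2, 0.3, 0], [0, 0.2, 0.5, 0], [0, 0.2, 0.5, 0], [0, 0.2, 0.5, 0]]])

```text
clock: 40.92
tool_pos: [0.5973, 0.3063, 0.3169]
orientation: [179.9, -0.0, -82.9]
force: [-1.0, 0.6, -0.8]
opening: 0.0877
gripper_force: 0.0
```

```bash
python3 - <<'E'
from h import *
snap("w7"); im=cv2.imread("pics/w7.png")
cv2.imwrite("pics/w7c.png",cv2.resize(im[0:250,180:400],None,fx=2.4,fy=2.4))
E
```

```text
40.92 [0.5973 0.3063 0.3169] [ 1.7992e+02 -1.0000e-02 -8.2920e+01]
```

View pics/w7c.png

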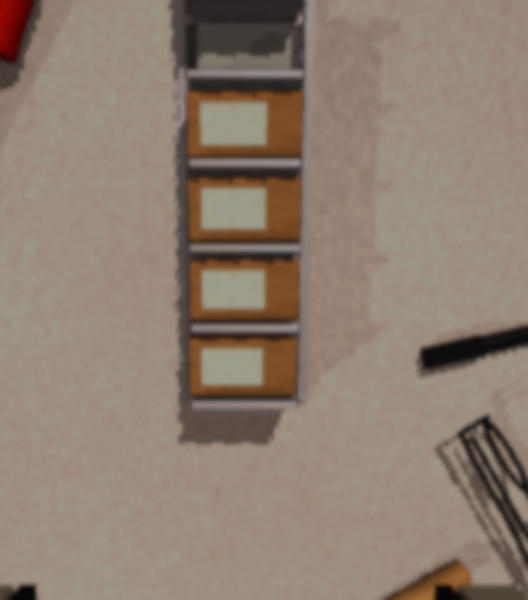

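The +y end cell now holds a carton, seated level with its neighbours at crop (245,365). The -y cell is out of frame, so I'll check it with the last view.

Call:
send_rows(increments=[[[0, -0.3, 0, 0], [0, -0.6, 0, 0], [0, -0.9, 0, 0], [0, -0.9, 0, 0], [0, -0.9, 0, 0]]])

```text
clock: 41.6
tool_pos: [0.5975, 0.1261, 0.3171]
orientation: [179.9, -0.0, -83.0]
force: [-0.1, 0.1, 0.2]
opening: 0.0878
gripper_force: 0.0
```

```bash
python3 - <<'E'
from h import *
snap("w8"); im=cv2.imread("pics/w8.png")
cv2.imwrite("pics/w8c.png",cv2.resize(im[0:250,100:420],None,fx=2.4,fy=2.4))
E
```

```text
41.6 [0.5975 0.1261 0.3171] [ 1.7993e+02 -1.0000e-02 -8.2980e+01]
```

View pics/w8c.png

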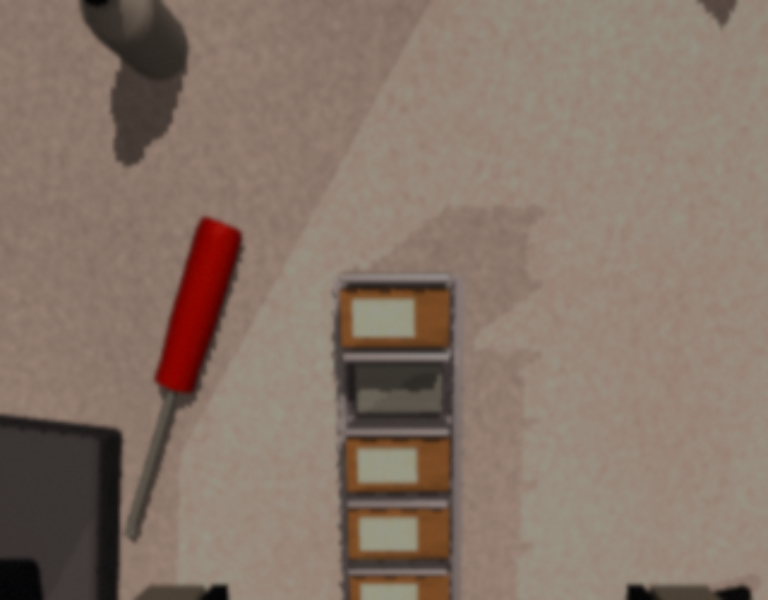

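The -y end cell also holds a seated, square carton at crop (395,318). The tin at (398,390) and the stock cartons are undisturbed. Handing in.

```bash
python3 -c "
from plant import ctrl
print(ctrl.close_job())"
```

```text
the job is handed in; nothing more can be done
None
```

Both spare cartons are in the rack's two empty end cells, set down on the floor upright with their long sides along the dividers; the job was handed in at about 42 s, and no verdict came back.

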